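Refit the speed knob of a tube roller and hold it pressed

ROBOT

A 7-joint arm with a two-finger parallel gripper is mounted at the origin on the work surface. World frame = base frame: x ahead of the robot, y to its left, z up, the work surface at z = 0. Lengths are in m, angles in rad, forces in N, time in s.
With the tool pointing down it reaches from about 0.35 to 0.9 m from the base axis. Payload 19.9 kg.
Tool frame: the origin (TCP) lies midway between the tips of the shut fingers; the grasp point (between the pads) lies 19 mm behind it; z points along the fingers, y is the line along which they close (so a half turn about z gives the same grasp; the last joint's range is limited). The gripper opens to 85 mm and grips with 20 to 120 N. Pads are 22 mm wide; open, the fingers measure 114 mm over their backs; the gripper's body (76 mm by 85 mm) begins 54 mm behind the grasp point. The pads swing forward as they close: fully open they stand 13 mm farther back than shut.
Start: joints at [-1.185, 0.417, -0.01, 1.614, 0.005, 1.111, -0.053], TCP at [0.259, 0.569, 0.231] pointing down, gripper open.
Joint ranges: [-2.81, 2.81], [-0.39, 2.02], [-1.27, 1.25], [0.06, 2.57], [-1.19, 4.33], [0.19, 2], [-2.82, 2.82]. Speed limits (rad/s): [1.89, 1.89, 2.39, 2.39, 3.01, 3.01, 3.01].

INTERFACE

Orientations are given as a 3x3 rotation matrix whose columns are the frame's x, y, z axes.
In Python, from station import * gives the robot as it stands. The module is installed in compiled form; this text tells all that it offers.
- The arm moves only by the shell command python3 -m handwheel 'ROWS' [OPENING] [FORCE]. ROWS is text: rows parted by semicolons, each of 6 numbers parted by spaces: the shift along the tool's x, y, z normalised to -1 to 1, where 1 is 4 cm, then the turn, a rotation vector about the tool's x, y, z normalised to -1 to 1, where 1 is 0.12 rad. A call has 1 to 8 rows; each row shifts and turns the commanded pose from where the row before left it, along the tool's axes as they then stand; what a row does not reach is not made up. A row lasts 1/12 s, in which the tool goes at most 41.7 mm and 7.16 degrees, less where a joint would pass 70% of its speed; a pose out of reach is approached as far as the arm can. A call with a number of a shift or a turn outside -1 to 1 is refused whole. A call with a gripper value outside its range is refused whole. OPENING is the opening, from 0 (shut) to 1 (fully open), set as the call begins (- or left out, the last holds). The fingers move at their own pace and stop on an object; FORCE is the grip in N (left out, the last holds). Time passes only in rows, so rows that do not move let the fingers close. It gives the time, the measured TCP pose, the force, the opening and the grip force at its end, in the units of the state.
- observe(): the state, without advancing time (a new reading comes with each control period).
- read_camera(name): name is "scene" or "top" or "wrist"; returns a dict with "image" (480x640x3 uint8, red, green, blue), "depth" (480x640 float32, m along the optical axis (not along the pixel's ray), 0 where there is no reading), "camera_matrix" (3x3 intrinsics, pixels), "k1" (the pictures are not rectified: a ray, as slopes to the right and down, at radius r is drawn at 1 + k1 r^2 times it, then the intrinsics apply), "world_from_camera" (4x4, takes a point from camera to world coordinates). Camera axes: x right, y down, z forward; pixel columns grow to the right and rows downward; lengths in m; the calibration is good to about 2 mm. A picture is of the moment at which its call begins.
- close_job(): hands the job in; it is judged then, once.
Trained networks look in a picture, given as the dict that the camera call returned (one of the last four; its "shot" number tells which), for a name from the list of things; names that differ only in an ending like _2 or _b are one class to them, and where a whole thing is asked for, a point or a joint stands for the part that bears it (a point fixed in the world has none). Each returns a list of dicts, best first, with "confidence" (0 to 1); they miss things now and then, are a little off and sometimes report something else, mostly with a low value. They report only what shows in the picture. A call takes as long as a camera call. They do not tell look-alikes from the thing itself.
- cut_out(thing, picture): "mask" (480x640 bool, what is visible of it) and "at" ([column, row] in pixels, amid what is visible of it).
- pinpoint(thing, picture): "at" ([column, row] in pixels: a listed point, or the origin of a listed thing).
The state is a dict: "time": time; "joint_pos": joint angles; "joint_vel": joint speeds; "tau": joint torques, N m; "tool_pos": TCP position; "orientation": TCP orientation; "ft_force": force on the tool from outside, world axes, zero at the start; "wrist_torque": the same for the moment, N m; "grip_width": finger opening in m; "grasp_force": force on a finger pad.
Only numpy, scipy, OpenCV 4.12 (cv2) and the standard library are available. Lean on these libraries where they do the work, as an engineer would, in place of code of your own. Each camera call takes 0.05 s, during which the arm holds its last target. There are 200 camera calls.

TASK

The tube roller's speed knob, the one with the bar-shaped pointer grip, was taken off for cleaning and sits in a cavity of the moulded parts tray: lift it out, turn it so that its D-shaped bore matches the flat of the roller's bare control spindle, and push it right down onto the spindle until it seats on the collar, without turning the spindle away from its speed setting. The spindle is sprung, so go on pressing until it is pushed in to its stop and finish like that, still holding the knob down, so that a colleague can tighten its grub screw. Leave everything else on the bench where it is.

Things in the scene. Friction and masses are not known exactly. Their poses are not given: they have to be found in the camera images.
- knob: Loose speed knob, black plastic, about 60 g, 38 mm tall: round skirt 40 mm across, 18 mm high, with a bar grip on top. Blind D bore in the underside, 15 mm across, 16 mm deep, 1.5 mm lead-in; its flat wall is 3.3 mm from the axis on the nose's side. Origin: centre of the underside. x: to the nose; z: up. Starts upright in any tray cavity, nose within 0.75 rad of world +x.
- knob_grip (a point): Centre of the knob's bar grip, on its axis 28 mm above the underside; axes as the knob's. The bar has parallel upright sides 13 mm apart (y), is 20 mm high (18 to 38 mm above the underside) and reaches from x = -20.5 mm to the pointed nose at x = 23.5 mm; the sides are parallel from -18.5 to 13 mm. A white line on its top runs from the axis to the nose.
- spindle: Bare spindle of the roller: upright steel D-shaft, 14 mm across, 14 mm long, one flat 2.8 mm from its axis, on its own dark collar 20 mm across, 3 mm thick. Origin: centre of the collar's top, where the knob's underside seats (111 mm above the bench unpressed). x: the way the flat faces, within 0.75 rad of world +x; z: up. It turns about z (friction 0.03 N m) and presses down 4 mm (spring).
- spindle_tip (a point): Centre of the spindle's top end, 14 mm above the collar, its edge chamfered 0.8 mm; axes as the spindle's. The knob fits with 0.5 mm clearance all round and goes on when its nose points the way the flat faces to within about 0.15 rad.
- spindle_line (a point): A point 60 mm from the spindle's axis at the height of the collar's top, in the direction that its flat faces; it turns and sinks with the spindle.
- press (a joint): How far the spindle is pressed down, m: 0 at rest, 0.004 at its stop. The spring is preloaded: 4 N start it, 8.8 N hold it at the stop.
- roller: Tube roller mixer, fixed: pale housing 230 mm (x) by 440 mm (y). Origin: on the bench under the spindle's axis, z up. The flat control deck round the spindle, 102 mm high, reaches 115 mm either way in x, 55 mm in y; six white rollers with four black-capped tubes on them (tops 107 mm high) and an end block (100 mm) follow on its +y side, up to y = 385 mm.
- tray: Fixed moulded parts tray, pale plastic, 115 mm (x) by 275 mm (y), 24 mm high with a rim to 28 mm. Three round cavities 45 mm in diameter and 14 mm deep (floor 10 mm above the bench) lie on its y axis at y = -85, 0 and 85 mm. Origin: centre of its underside.
- fluted_knob: Another black knob in the tray, not to be used: same skirt, but a round fluted grip 30 mm in diameter, 36 mm tall in all. Origin: centre of its underside.
- foot: Conical black rubber machine foot in the tray, 41 mm in diameter, 29 mm tall with its steel stud. Origin: centre of its underside.
- driver: Screwdriver with a grey handle, 150 mm long, lying on the bench beyond the tray. Origin: under its middle; x axis along it.
- brush: Small cleaning brush, 160 mm long, lying on the robot's side of the tray. Origin: under its middle; x axis along it.
- rack: Black tube rack, 60 mm (x) by 130 mm (y), with nine black-capped tubes, 106 mm tall. Origin: centre of its underside.
- spray: White plastic bottle, 60 mm in diameter, 170 mm tall, at the tray's -y side. Origin: centre of its underside.
- pot: Small specimen jar with a white lid, 52 mm in diameter, 65 mm tall, on the robot's side. Origin: centre of its underside.
Not all that is in view belongs to the job. What is shaped like the knob but green is not meant.

How it is judged:
On the way, in this order (a step that is already met when the one before it is completed fails the run):
1. the knob is lifted clear of its cavity in the fingers (z of knob in the frame of tray above 0.035 m and contact force between knob and the fingers above 1 N), for 0.1 s.
2. the knob is down on the spindle's collar, bore and flat matched (z of knob in the frame of spindle below 0.0025 m and horizontal distance between knob and spindle below 0.0025 m and angle between the x axis of knob and the x axis of spindle, either way round below 0.3 rad and angle between knob's own z axis and vertical below 0.1 rad), for 0.1 s.
At the end, for the whole second after the job is handed in: Knob on the spindle: within 2.5 mm of the collar and of the axis, nose within 0.3 rad of the flat, upright within 0.1 rad; spindle pressed over 3 of 4 mm, over 5 N between knob and spindle, over 4 N between fingers and knob, knob still, all through the last second (all of step 2 and value of joint press above 0.003 m and contact force between knob and spindle above 5 N and contact force between knob and the fingers above 4 N and linear speed of knob below 0.02 m/s); the arm keeps its last pose, push and grip.
It fails at once if the spindle is turned away from its setting by more than about 0.35 rad (distance of spindle_line from where it was at the start of the episode above 0.021 m).
It fails at once if another part in the tray or a thing on the bench is moved (tray parts 15 mm, the rest 30 mm) (distance of any of fluted_knob, foot from where it was at the start of the episode above 0.015 m or distance of any of driver, brush, rack, spray, pot from where it was at the start of the episode above 0.03 m).
It also fails if it takes over 38 s, if anything falls off the work surface, if the arm or the gripper's body presses on something with over 40 N, if the wrist force passes 120 N, or if a joint passes its speed limit or range.

## Working session

There is one attempt and no reset: what is moved stays moved. The work goes in short steps, Python scripts to look and compute and a shell command to move; the robot and the scene stay as the last step left them, time stands still between calls to the robot, and variables do not carry over. Pictures are saved under pics/ and viewed, at most 10 in all, crops included, and the job is handed in when it is done.

```bash
mkdir -p pics; cat > h.py <<'E'
from station import *
import numpy as np, cv2
def ray(p,uv):
    K=p["camera_matrix"];k=p["k1"]
    d=np.array([(uv[0]-K[0,2])/K[0,0],(uv[1]-K[1,2])/K[1,1]])
    u=d.copy()
    for _ in range(20): u=d/(1+k*(u@u))
    return u
def at_z(p,uv,z):
    T=p["world_from_camera"];r=T[:3,:3]@np.r_[ray(p,uv),1];o=T[:3,3]
    return o+r*(z-o[2])/r[2]
def at_d(p,uv):
    d=p["depth"][int(round(uv[1])),int(round(uv[0]))];T=p["world_from_camera"]
    return T[:3,:3]@(np.r_[ray(p,uv),1]*d)+T[:3,3]
def proj(p,X):
    T=p["world_from_camera"];c=T[:3,:3].T@(np.array(X)-T[:3,3]);s=c[:2]/c[2]
    s=s*(1+p["k1"]*(s@s));K=p["camera_matrix"]
    return np.array([K[0,0]*s[0]+K[0,2],K[1,1]*s[1]+K[1,2]])
def save(p,n,crop=None,f=1):
    im=p["image"][:,:,::-1]
    if crop: im=im[crop[1]:crop[3],crop[0]:crop[2]]
    cv2.imwrite("pics/"+n+".png",cv2.resize(im,None,fx=f,fy=f,interpolation=cv2.INTER_CUBIC))
E
python3 - <<'E'
from h import *
np.set_printoptions(precision=4,suppress=True)
s=observe();print(s)
for c in ("top","scene"):
    p=read_camera(c);save(p,c+"1");print(c,p["world_from_camera"],p["camera_matrix"][0,0])
    for n in ("knob","knob_grip","spindle","spindle_tip","spindle_line","tray","fluted_knob","foot","spray","rack"):
        for d in pinpoint(n,p)[:3]: 
            a=d["at"]; 
            try: print(n,round(d["confidence"],2),np.round(a),at_d(p,a))
            except Exception as e: print(n,a,e)
E
```

```text
{'time': 0.0, 'joint_pos': array([-1.1845,  0.418 , -0.0103,  1.6142,  0.0047,  1.1107, -0.053 ]), 'joint_vel': array([ 0.0004,  0.0003, -0.0005,  0.0003,  0.0013, -0.0001, -0.0005]), 'tau': array([ -0.0006, -86.4442,   0.6786, -43.4882,   0.0191,   0.0073,
        -0.    ]), 'tool_pos': array([0.2592, 0.5683, 0.2306]), 'orientation': array([[-0.9099,  0.4149, -0.0004],
       [ 0.4149,  0.9099, -0.0012],
       [-0.0001, -0.0013, -1.    ]]), 'ft_force': array([0.8063, 0.4487, 0.1818]), 'wrist_torque': array([-0.0405,  0.0175,  0.0578]), 'grasp_force': 0.0, 'grip_width': 0.08552668540403706}
top [[ 0.0162 -0.9967  0.0795  0.4669]
 [-0.9999 -0.0162  0.0002 -0.1964]
 [ 0.0011 -0.0795 -0.9968  1.0973]
 [ 0.      0.      0.      1.    ]] 492.9606509538665
knob 0.78 [316. 204.] [ 0.6215 -0.1845  0.0363]
knob 0.51 [344. 268.] [ 0.4837 -0.2456  0.0468]
knob 0.5 [364. 348.] [ 0.3119 -0.2943  0.0172]
knob_grip 0.82 [369. 350.] [ 0.3106 -0.303   0.0365]
knob_grip 0.68 [315. 204.] [ 0.6221 -0.1819  0.0392]
knob_grip 0.55 [342. 270.] [ 0.48   -0.2427  0.0466]
spindle 0.42 [149. 244.] [0.5236 0.1
[... 1125 characters left out ...]
34  0.0472]
spindle_tip 0.66 [472. 302.] [0.5279 0.1473 0.1261]
spindle_tip 0.26 [311. 231.] [ 0.4963 -0.2364  0.0262]
tray 0.64 [310. 233.] [ 0.4989 -0.2349  0.0237]
tray 0.48 [475. 301.] [0.5234 0.1505 0.1275]
fluted_knob 0.79 [338. 250.] [ 0.5101 -0.1535  0.0374]
fluted_knob 0.19 [203. 182.] [ 0.5227 -0.5344  0.017 ]
foot 0.76 [287. 209.] [ 0.4797 -0.3172  0.0299]
foot 0.54 [340. 251.] [ 0.5076 -0.1508  0.0336]
foot 0.44 [460. 341.] [0.5974 0.165  0.105 ]
spray 0.81 [199. 177.] [ 0.5274 -0.5409  0.0335]
spray 0.73 [368. 206.] [ 0.3637 -0.1803  0.0363]
rack 0.8 [279. 360.] [ 0.7981 -0.0702  0.0642]
rack 0.51 [199. 181.] [ 0.5301 -0.5391  0.0243]
rack 0.24 [458. 340.] [0.596  0.1606 0.1026]
```

View pics/top1.png

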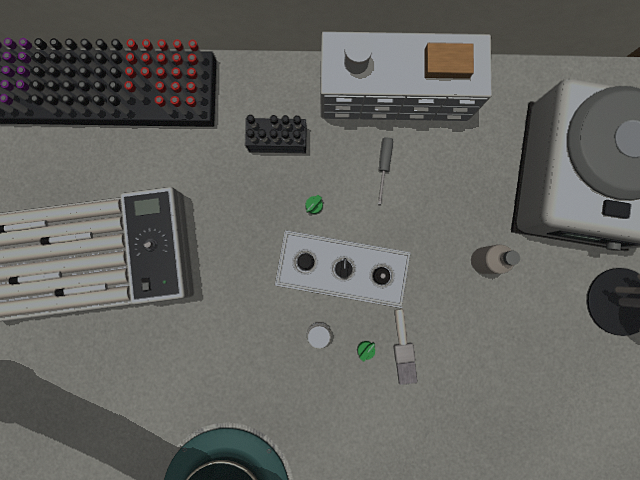

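View pics/scene1.png

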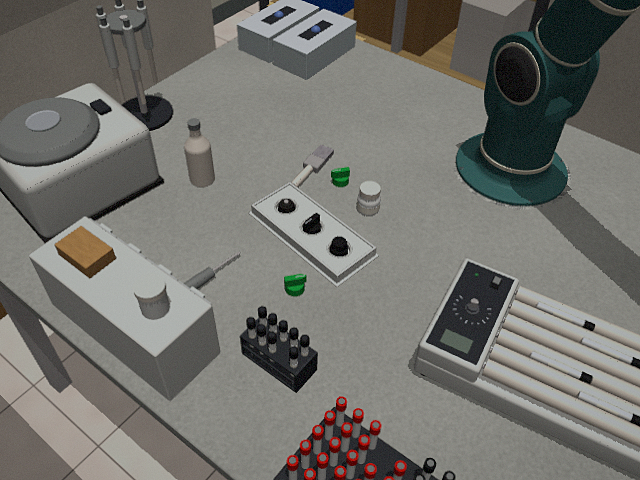

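Knob: middle cavity (344,268 in top); the spindle is at (148,244), with two green decoys at (314,204) and (366,350). I'll move toward the spindle first and look with the wrist camera.

```bash
python3 -m handwheel '-.73 -.65 -.15 0 0 0;-.73 -.65 -.15 0 0 0;-.73 -.65 -.15 0 0 0;-.73 -.65 -.15 0 0 0;-.73 -.65 -.15 0 0 0;-.73 -.65 -.15 0 0 0;-.73 -.65 -.15 0 0 0;-.73 -.65 -.15 0 0 0' 1
python3 -m handwheel '-.73 -.65 -.1 0 0 0;-.73 -.65 -.1 0 0 0;-.73 -.65 -.1 0 0 0;0 0 0 0 0 0;0 0 0 0 0 0;0 0 0 0 0 0'
python3 - <<'E'
from h import *
np.set_printoptions(precision=4,suppress=True)
p=read_camera("wrist");save(p,"w1");print(p["world_from_camera"],p["camera_matrix"][0,0]);s=observe();print(s["tool_pos"],s["orientation"],s["ft_force"])
for n in ("spindle","spindle_tip","spindle_line","roller"):
    for d in pinpoint(n,p)[:3]: print(n,round(d["confidence"],2),np.round(d["at"]),at_d(p,d["at"]))
E
```

```text
time: 1.77
tool_pos: [0.3859, 0.2806, 0.2798]
orientation: [[-0.91, 0.415, 0.0], [0.415, 0.91, 0.0], [-0.0, 0.001, -1.0]]
ft_force: [1.2, 1.0, 0.5]
grip_width: 0.0854
grasp_force: 0.0
time: 2.27
tool_pos: [0.4327, 0.1756, 0.2913]
orientation: [[-0.91, 0.415, 0.0], [0.415, 0.91, 0.0], [0.0, 0.0, -1.0]]
ft_force: [-0.7, 0.9, 1.0]
grip_width: 0.0857
grasp_force: 0.0
[[ 0.4138  0.8611  0.2955  0.3555]
 [ 0.9104 -0.3912 -0.1347  0.2107]
 [-0.0004  0.3248 -0.9458  0.4341]
 [ 0.      0.      0.      1.    ]] 339.77732890402496
[0.4325 0.1761 0.2912] [[-0.9104  0.4137 -0.0002]
 [ 0.4137  0.9104  0.0001]
 [ 0.0002 -0.     -1.    ]] [ 0.2345 -0.0202  0.0101]
spindle 0.82 [335. 301.] [0.5177 0.1535 0.1249]
spindle_tip 0.7 [329. 304.] [0.5186 0.1471 0.1248]
spindle_tip 0.43 [ 22. 354.] [ 0.4626 -0.312   0.0247]
spindle_tip 0.33 [ 61. 353.] [ 0.4789 -0.2375  0.043 ]
spindle_line 0.72 [130. 333.] [ 0.496  -0.1445  0.0283]
spindle_line 0.6 [333. 307.] [0.523  0.1497 0.1249]
roller 0.8 [332. 257.] [0.4807 0.1678 0.1027]
roller 0.74 [258. 438.] [0.4154 0.1666 0.371 ]
```

View pics/w1.png

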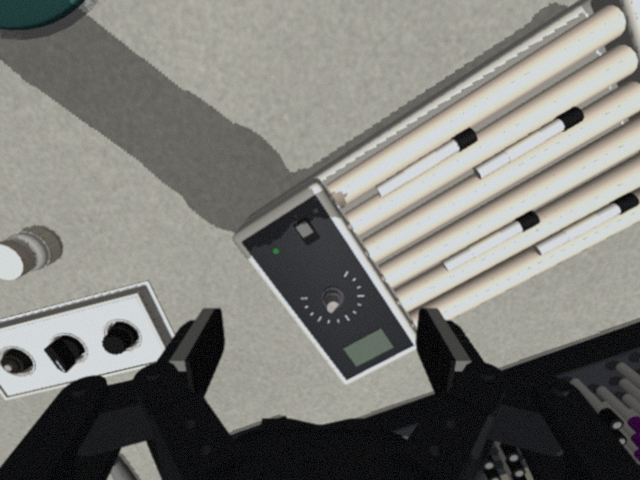

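```bash
python3 -m handwheel '-.4 .06 .5 0 0 0;-.4 .06 .5 0 0 0;-.4 .06 .5 0 0 0;-.4 .06 .5 0 0 0;-.4 0.06 .5 0 0 0;0 0 0 0 0 0;0 0 0 0 0 0'
python3 - <<'E'
from h import *
np.set_printoptions(precision=4,suppress=True)
p=read_camera("wrist");s=observe();print(s["tool_pos"])
for n in ("spindle","spindle_tip","spindle_line"):
    for d in pinpoint(n,p)[:3]: print(n,round(d["confidence"],2),np.round(d["at"],1),at_d(p,d["at"]), at_z(p,d["at"],.125),at_z(p,d["at"],.111))
c=proj(p,[0.521,0.149,.125]).astype(int);print(c)
save(p,"w2",(c[0]-70,c[1]-60,c[0]+70,c[1]+60),5)
E
```

```text
time: 3.1
tool_pos: [0.5103, 0.1529, 0.1903]
orientation: [[-0.91, 0.415, -0.002], [0.415, 0.91, -0.001], [0.001, -0.002, -1.0]]
ft_force: [-0.5, -0.4, 1.1]
grip_width: 0.0851
grasp_force: 0.0
[0.5103 0.1533 0.1913]
spindle_tip 0.6 [322.6 277.8] [0.5227 0.149  0.1245] [0.5225 0.1491 0.125 ] [0.5285 0.1465 0.111 ]
[321 276]
```

View pics/w2.png

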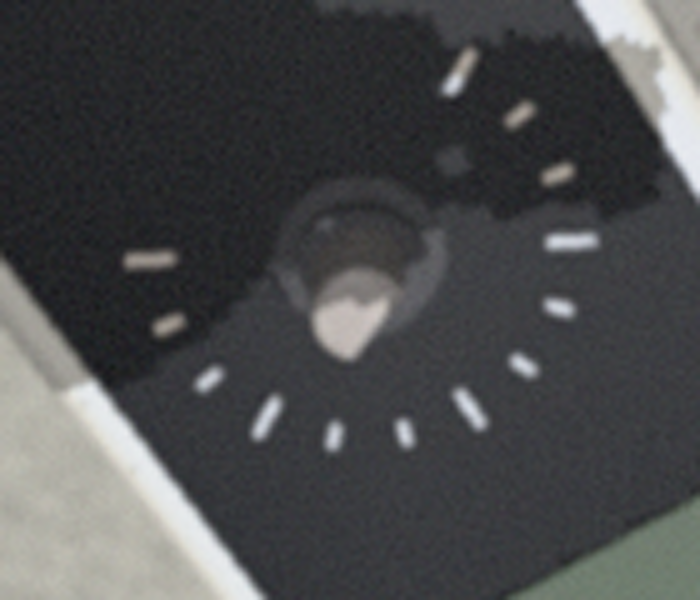

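```bash
cat > fitd.py <<'E'
from h import *
from scipy.optimize import minimize
np.set_printoptions(precision=4,suppress=True)
def pts(p,c,r):
    u0,v0=np.round(c).astype(int);out=[]
    for v in range(v0-r,v0+r):
        for u in range(u0-r,u0+r): out.append(np.r_[at_d(p,(u,v)),u,v,p["image"][v,u].mean()])
    return np.array(out)
if __name__=="__main__":
    P=[]
    for i in range(3):
        p=read_camera("wrist");P.append(pts(p,proj(p,[.522,.149,.125]),18))
    A=np.mean(P,0); u=A[:,3].reshape(36,36);
    print("z mm-100 map");Z=(A[:,2].reshape(36,36)-.1)*1000
    for r in Z[4:36,4:32]: print(" ".join("%2d"%max(0,round(x)) for x in r))
    im=cv2.convertScaleAbs(cv2.LUT(p["image"],(255*(np.arange(256)/255)**.4).astype(np.uint8)))
    p["image"]=im;c=proj(p,[.522,.149,.118]).astype(int);save(p,"w3",(c[0]-25,c[1]-25,c[0]+25,c[1]+25),11)
    T=A[A[:,2]>.1215]; print(len(T),T[:,:3].mean(0))
E
python3 fitd.py
```

```text
z mm-100 map
 4  5 10 11 12 11 11 11 12 13 14 15 15 16 16 16 15 15 15 13 12 11 11 11 11 10 11  4
 4  9 11 11 11 11 11 13 14 15 16 17 17 17 17 17 17 16 17 15 15 13 11 11 11 11 12  7
 4 11 11 11 12 11 12 15 16 17 17 18 18 19 20 18 19 19 18 18 16 14 11 11 11 12 11 11
 4 11 11 11 11 11 14 16 18 19 19 20 20 21 20 20 21 20 20 19 17 16 14 11 11 11 11 11
 4 11 11 11 11 13 16 18 20 21 22 22 22 23 23 23 22 22 21 20 20 18 15 11 11 11 11 11
 4 11 11 11 11 16 18 20 21 22 23 24 24 24 24 24 24 24 23 22 21 20 18 12 11 11 11 11
 6 10 11 11 11 17 20 22 23 24 25 25 24 25 25 25 25 24 24 24 23 22 19 11 12 11 10 11
 6 11 12 10 11 19 22 23 25 25 24 25 25 25 25 25 25 26 25 25 24 24 22 11 11 11 11 11
 4 11 11 12 11 21 24 24 25 25 25 25 25 25 25 25 25 25 25 25 25 24 23 11 11 11 11 11
 4 11 11 11 13 23 25 25 25 25 25 25 25 25 25 26 26 25 25 25 25 25 25 11 11 11 11 11
 5 11 11 10 14 24 24 25 25 25 25 25 25 25 25 25 24 25 25 25 25 25 24 12 11 11 11 11
 4  8 10 11 19 25 25 25 24 25 25 26 25 25 25 24 25 24 25 25 95 95 11 11 11 11 12  6
 1  4 11 11 20 24 25 25 25 25 25 25 25 25 26 25 24 25 25 25 25 15 11 11 11 11 1
[... 927 characters left out ...]
2
 2  2  2  2  2  2  2  2  2  2  2  2  2  2  2  1  2  3  2  2  2  2 79  2  2  2  3  2
 2  2  2  2  2  3  2  2  2  2  2  2  2  2  2  3  2  2  2  2  2  2  2  2  3  2  2  2
 2  2  2  2  2  3  2  2  2  3  1  2  3  2  2  2  2  3  2  2  2  1  1  2  2  2  2  2
 2  2  2  2 79  2  2  3  2  2  3  2  2  2  3  2  2  2  2  1  2  2  2  2  2  2  3  2
 2  2  2  2  2  2  2  2  2  2  2  2  2  2  2  2  2  2  2  2  1  2  2  2  2  2  2  2
 2  2  2  2  2  2  2  2  1  2  2  2  2  2  3  2  2  2  2  2  2  2  2  2  2  2  2  2
 2  2  2  2  1  2  2  2  3  2  2  2 79  2  2  2  2  2  2  2  2  2  2  2  2  2  2  3
 2  3  2  2  2  2  2  2  1  2  2  2  2  2  2  2  2  2  2  1  2  2  2  2  2  2  3  2
261 [0.5199 0.149  0.1268]
```

View pics/w3.png

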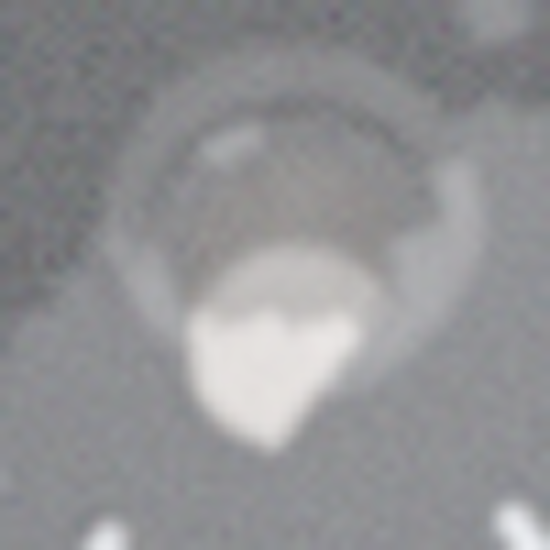

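```bash
cat > fs.py <<'E'
from fitd import *
from scipy.optimize import differential_evolution
p=read_camera("wrist");A=pts(p,proj(p,[.522,.149,.125]),22)
M=(A[:,2]>.1238)&(A[:,2]<.13)
XY=np.array([at_z(p,a[3:5],.125)[:2] for a in A])
def soft(q,R,f):
    d=XY-q[:2];c,s=np.cos(q[2]),np.sin(q[2]);a=d@[c,s]
    sd=np.maximum(np.hypot(*d.T)-R,a-f)
    return 1/(1+np.exp(sd/.0002))
for R,f in ((.0068,.0026),(.0063,.0028),(.007,.0028)):
    r=differential_evolution(lambda q:((soft(q,R,f)-M)**2).sum(),[(.51,.53),(.14,.16),(-1.3,1.3)],seed=1,tol=1e-6)
    print(R,r.x,r.fun,M.sum())
E
python3 fs.py
```

```text
0.0068 [0.5225 0.149  0.547 ] 13.87398291272289 222
0.0063 [0.5222 0.1489 0.5472] 25.037989985593313 222
0.007 [0.5225 0.1491 0.5474] 12.802619998687799 222
```

```bash
python3 -m handwheel '-.31 -.93 0 0 0 0;-.31 -.93 0 0 0 0;-.31 -.93 0 0 0 0;-.31 -.93 0 0 0 0;-.31 -.93 0 0 0 0;-.31 -.93 0 0 0 0;-.31 -.93 0 0 0 0;-.31 -.93 0 0 0 0'
python3 -m handwheel '-.31 -.93 .3 0 0 0;-.31 -.93 .3 0 0 0;0 0 .3 0 0 0;0 0 .3 0 0 0;0 0 .3 0 0 0;0 0 0 0 0 0;0 0 0 0 0 0'
python3 - <<'E'
from fitd import *
p=read_camera("wrist");s=observe();print(s["tool_pos"])
for n in ("knob","knob_grip","fluted_knob","foot"):
    for d in pinpoint(n,p)[:2]: print(n,round(d["confidence"],2),np.round(d["at"],1),at_d(p,d["at"]))
c=proj(p,[.485,-.243,.048])
print(c);im=p["image"];p["image"]=cv2.LUT(im,(255*(np.arange(256)/255)**.5).astype(np.uint8));save(p,"k1",(int(c[0])-75,int(c[1])-60,int(c[0])+75,int(c[1])+60),5)
A=pts(p,c,45);T=A[(A[:,2]>.043)&(A[:,2]<.053)]
X=T[:,:2]
for _ in range(3):
    m=X.mean(0);X=X[np.hypot(*(X-m).T)<.028]
print(len(X),cv2.minAreaRect((X*1e4).astype(np.float32)),T[:,2].mean())
w=np.linalg.eigh(np.cov(X.T));print(X.mean(0),w,np.arctan2(w[1][1,1],w[1][0,1]))
E
```

```text
time: 4.17
tool_pos: [0.477, -0.1607, 0.1918]
orientation: [[-0.91, 0.415, 0.001], [0.415, 0.91, 0.0], [-0.001, 0.001, -1.0]]
ft_force: [1.0, -0.2, -0.4]
grip_width: 0.0855
grasp_force: 0.0
time: 4.75
tool_pos: [0.4693, -0.2359, 0.131]
orientation: [[-0.911, 0.413, -0.001], [0.413, 0.911, 0.0], [0.001, 0.0, -1.0]]
ft_force: [0.6, 0.4, 0.5]
grip_width: 0.0856
grasp_force: 0.0
[ 0.4696 -0.2362  0.1316]
knob 0.88 [149.   68.7] [ 0.3111 -0.2918  0.0183]
knob 0.78 [317.9 251.2] [ 0.4717 -0.2386  0.0398]
knob_grip 0.7 [313.9 263.9] [ 0.4769 -0.2441  0.0473]
fluted_knob 0.76 [416.5 233. ] [ 0.4858 -0.1687  0.0458]
foot 0.79 [218.2 277.2] [ 0.4616 -0.3192  0.0334]
[319.8966 273.1378]
961 ((4823.9345703125, -2457.19384765625), (132.97381591796875, 439.16229248046875), 85.98672485351562) 0.04791733576542429
[ 0.4796 -0.2453] EighResult(eigenvalues=array([0.    , 0.0001]), eigenvectors=array([[-0.0847, -0.9964],
       [-0.9964,  0.0847]])) 3.0567862846092897
```

View pics/k1.png

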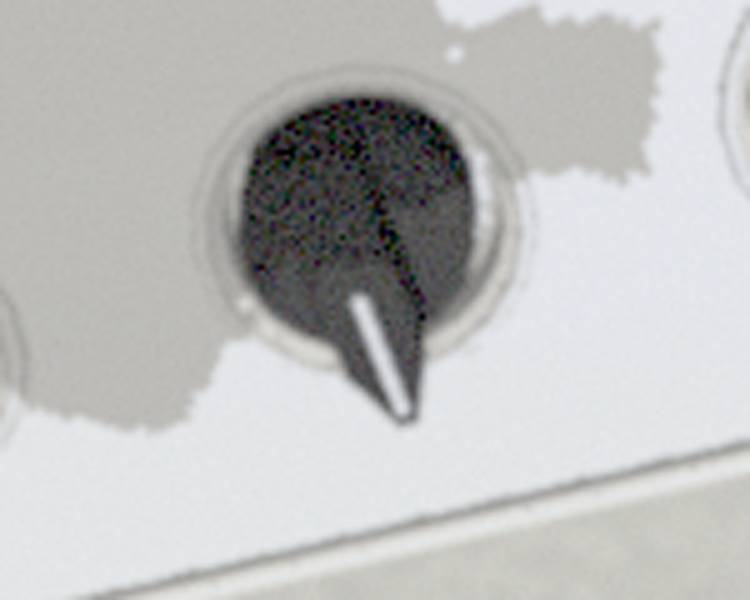

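Nose points toward world +x at −0.075 rad: the white line runs (360,298)→(403,415) in the crop. The bar rect measures 44.0×13.3 mm, which matches. I'll align above it with the fingers half closed.

```bash
python3 -m handwheel '0 0 0 0 0 -.97;0 0 0 0 0 -.97;0 0 0 0 0 -.97;-.15 -.1 .4 0 0 0;-.15 -.1 .4 0 0 0;0 0 0 0 0 0;0 0 0 0 0 0' .5 50
cat > mk.py <<'E'
from fitd import *
p=read_camera("wrist");s=observe();print(s["tool_pos"],s["orientation"][:,:2].T,s["grip_width"])
c=proj(p,[.482,-.2456,.048]);A=pts(p,c,50);T=A[(A[:,2]>.043)&(A[:,2]<.053)];X=T[:,:2]
for _ in range(4):
    m=X.mean(0);X=X[np.hypot(*(X-m).T)<.028]
print(len(X),cv2.minAreaRect((X*1e4).astype(np.float32)))
y=s["orientation"][:,1];x=s["orientation"][:,0];D=np.c_[X,0*X[:,0]]-s["tool_pos"]*[1,1,0]
print("along tool x",np.percentile(D@x,[0,2,50,98,100]),"y",np.percentile(D@y,[0,2,50,98,100]))
E
python3 mk.py
```

```text
time: 5.58
tool_pos: [0.4802, -0.2459, 0.0993]
orientation: [[-0.997, 0.079, -0.001], [0.079, 0.997, 0.0], [0.001, -0.0, -1.0]]
ft_force: [0.5, -0.7, 0.4]
grip_width: 0.0424
grasp_force: 0.0
[ 0.4804 -0.2459  0.0999] [[-0.9969  0.0787  0.0001]
 [ 0.0787  0.9969 -0.0001]] 0.0426357819636065
1259 ((4824.55810546875, -2459.610595703125), (130.23849487304688, 441.6666259765625), 85.40235137939453)
along tool x [-0.0241 -0.0215  0.0018  0.0195  0.02  ] y [-0.0064 -0.0062 -0.0002  0.0061  0.0066]
```

```bash
python3 -m handwheel '0 0 .6 0 0 0;0 0 .6 0 0 0;0 0 .35 0 0 0;0 0 .2 0 0 0;0 0 0 0 0 0;0 0 0 0 0 0'
python3 -m handwheel '0 0 0 0 0 0;0 0 0 0 0 0;0 0 0 0 0 0;0 0 0 0 0 0;0 0 0 0 0 0;0 0 0 0 0 0;0 0 0 0 0 0;0 0 0 0 0 0' 0 60
```

```text
time: 6.13
tool_pos: [0.4808, -0.2461, 0.0302]
orientation: [[-0.997, 0.078, 0.001], [0.078, 0.997, -0.0], [-0.001, -0.0, -1.0]]
ft_force: [0.6, 0.5, 0.2]
grip_width: 0.0425
grasp_force: 0.0
time: 6.8
tool_pos: [0.4811, -0.2462, 0.0305]
orientation: [[-0.997, 0.079, 0.001], [0.079, 0.997, -0.0], [-0.002, -0.0, -1.0]]
ft_force: [-2.5, 2.1, 12.0]
grip_width: 0.0114
grasp_force: 59.1
```

```bash
python3 -m handwheel '0 0 -.2 0 0 0;0 0 -.4 0 0 0;0 0 -.6 0 0 0;0 0 -.8 0 0 0;0 0 -1 0 0 0;0 0 -1 0 0 0;0 0 0 0 0 0;0 0 0 0 0 0'
cat > mh.py <<'E'
from fitd import *
import sys
p=read_camera("wrist");s=observe();t=s["tool_pos"];R=s["orientation"];print(t,R[:,:2].T,s["grip_width"],s["grasp_force"],s["ft_force"])
p["image"]=cv2.LUT(p["image"],(255*(np.arange(256)/255)**.5).astype(np.uint8))
c=proj(p,t).astype(int);save(p,sys.argv[1],(c[0]-80,c[1]-80,c[0]+80,c[1]+80),3.7)
for n in ("knob","knob_grip"):
    for d in pinpoint(n,p)[:2]: print(n,round(d["confidence"],2),np.round(d["at"],1),R.T@(at_d(p,d["at"])-t))
E
python3 mh.py h1
```

```text
time: 7.47
tool_pos: [0.4814, -0.2463, 0.1922]
orientation: [[-0.997, 0.078, 0.005], [0.078, 0.997, -0.001], [-0.005, -0.001, -1.0]]
ft_force: [-0.4, 0.7, -2.1]
grip_width: 0.0114
grasp_force: 58.9
[ 0.4806 -0.2458  0.1904] [[-0.9969  0.0784 -0.0018]
 [ 0.0784  0.9969 -0.0002]] 0.011383605586603937 58.90076782554388 [-0.8085  0.5057 -1.5677]
knob 0.78 [319.6 293.1] [ 0.0189 -0.0001 -0.0202]
knob 0.62 [245.2  14.2] [ 0.1664 -0.0597  0.1685]
knob_grip 0.68 [396.4 346.3] [-0.1337  0.0792  0.1522]
knob_grip 0.66 [320.3 321.2] [ 0.0056  0.0002 -0.0202]
```

View pics/h1.png

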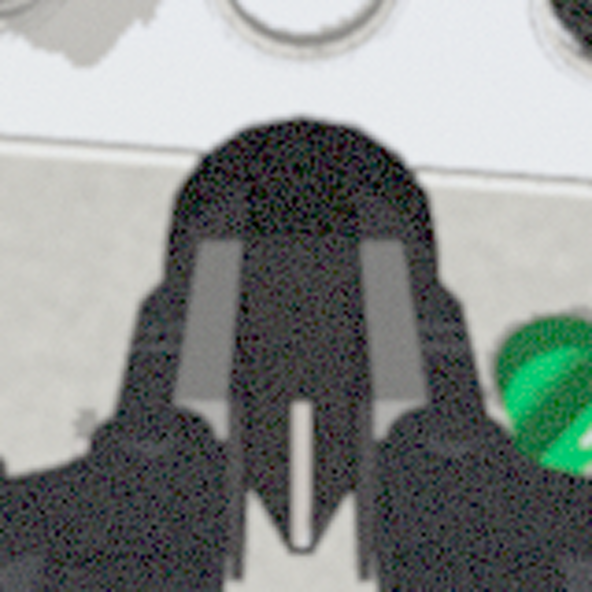

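```bash
cat > mt.py <<'E'
from fitd import *
import sys
p=read_camera("wrist");s=observe();t=s["tool_pos"];R=s["orientation"]
A=pts(p,proj(p,t-.02*R[:,2]),50);Q=(A[:,:3]-t)@R
m=(abs(Q[:,1])<.0055)&(abs(Q[:,2]+.02)<.004)&(abs(Q[:,0])<.03);q=Q[m]
k=np.linalg.lstsq(np.c_[q[:,:2],np.ones(len(q))],q[:,2],rcond=None)[0];print("plane",k,len(q))
m=(abs(Q[:,2]-Q[:,:2]@k[:2]-k[2])<.002)&(abs(Q[:,0])<.03)&(abs(Q[:,1])<.009);q=Q[m]
print("x",np.percentile(q[:,0],[0,1,99,100]))
for lo,hi in((-.012,-.004),(-.004,.004),(.004,.012),(.012,.019)):
    b=q[(q[:,0]>lo)&(q[:,0]<hi)];print(lo,b[:,1].min(),b[:,1].max())
w=(A[:,5]>130)&(abs(Q[:,1])<.004)&(Q[:,2]<-.015);print("line",Q[w][:,0].min(),Q[w][:,0].max(),np.polyfit(Q[w][:,0],Q[w][:,1],1))
b=(abs(Q[:,2]-.0)<.004)&(Q[:,0]>.012)&(Q[:,0]<.03);print("skirt",Q[b].mean(0),Q[b][:,0].max())
E
python3 mt.py
```

```text
plane [ 0.0056  0.0098 -0.0179] 2125
x [-0.0238 -0.0219  0.02    0.0205]
-0.012 -0.0052251417307456124 0.006120351467775129
-0.004 -0.005554179446653933 0.006126984023970969
0.004 -0.008790110949351723 0.008940168218285405
0.012 -0.008799091743734486 0.00894583422173151
line -0.02167821739962388 0.08484793364067786 [-0.0015  0.0005]
skirt [0.0124 0.0002 0.0019] 0.01295311471488938
```

```bash
python3 -m handwheel '0 0 0 0 0 -.87;0 0 0 0 0 -.87;0 0 0 0 0 -.87;0 0 0 0 0 -.87;0 0 0 0 0 -.87;0 0 0 0 0 -.87;0 0 0 0 0 0'
python3 -m handwheel '-.35 .4 0 0 0 0;-.65 .72 0 0 0 0;-.65 .72 0 0 0 0;-.65 .72 0 0 0 0;-.65 .72 0 0 0 0;-.65 .72 0 0 0 0;-.65 .72 0 0 0 0;-.65 .72 0 0 0 0'
python3 -m handwheel '-.65 .72 0 0 0 0;-.65 .72 0 0 0 0;-.65 .72 0 0 0 0;-.35 .4 0 0 0 0;0 0 0 0 0 0;0 0 0 0 0 0;0 0 0 0 0 0'
python3 fs.py; python3 -c "
from h import *;s=observe();print(s['tool_pos'],s['orientation'],s['joint_pos'],np.arctan2(-s['orientation'][1,0],-s['orientation'][0,0]))"; python3 mt.py
```

```text
time: 8.25
tool_pos: [0.48, -0.2459, 0.1883]
orientation: [[-0.851, -0.525, -0.002], [-0.525, 0.851, 0.001], [0.001, 0.001, -1.0]]
ft_force: [-0.2, 1.0, -0.7]
grip_width: 0.0114
grasp_force: 58.9
time: 8.92
tool_pos: [0.5341, 0.0438, 0.1887]
orientation: [[-0.856, -0.517, -0.001], [-0.517, 0.856, -0.0], [0.001, 0.0, -1.0]]
ft_force: [1.0, -0.4, -1.1]
grip_width: 0.0119
grasp_force: 58.9
time: 9.5
tool_pos: [0.5594, 0.1763, 0.1886]
orientation: [[-0.855, -0.518, -0.001], [-0.518, 0.855, -0.001], [0.002, -0.0, -1.0]]
ft_force: [0.7, -1.2, -0.4]
grip_width: 0.0116
grasp_force: 58.9
0.0068 [0.5231 0.1487 0.5432] 19.750933659129387 291
0.0063 [0.5229 0.1485 0.541 ] 35.677656685339244 291
0.007 [0.5231 0.1487 0.5434] 18.96318625374885 291
[0.5595475  0.17594986 0.18882551] [[-8.55323160e-01 -5.18094227e-01 -8.14414010e-04]
 [-5.18093596e-01  8.55323487e-01 -8.70375374e-04]
 [ 1.14752389e-03 -3.22509532e-04 -9.99999290e-01]] [-0.43655521  0.39359583  0.10053675  1.75695338 -0.04527653  0.99436272
  1.79648734] 0.5446209737051113
plane [ 0.0001  0.0218 -0.0174] 2040
x [-0.0248 -0.0222  0.0198  0.0206]
-0.012 -0.004979984698680105 0.0066832610949459845
-0.004 -0.004948385980265322 0.00670355698993655
0.004 -0.008937282854136294 0.008921175595048339
0.012 -0.008959321394768722 0.00898726593775362
line -0.024836411076908052 0.08444087341842865 [0.0011 0.001 ]
skirt [0.0122 0.0015 0.0022] 0.012627594531406662
```

```bash
python3 -m handwheel '.4 -.04 0 0 0 0;.4 -.04 0 0 0 0;.34 -.04 0 0 0 0;0 0 .3 0 0 0;0 0 .3 0 0 0;0 0 .3 0 0 0;0 0 0 0 0 0;0 0 0 0 0 0'; python3 -c "
from h import *
for i in range(3):
  read_camera('top');s=observe();print(s['tool_pos'],s['ft_force'],s['wrist_torque'])"
```

```text
time: 10.27
tool_pos: [0.5231, 0.1485, 0.1532]
orientation: [[-0.855, -0.519, -0.001], [-0.519, 0.855, -0.001], [0.001, -0.0, -1.0]]
ft_force: [-0.3, 0.9, -1.0]
grip_width: 0.0116
grasp_force: 58.9
[0.52344082 0.14883318 0.15377238] [0.13470381 0.04241274 0.02780815] [ 0.01105296 -0.03761676  0.04213718]
[0.52364985 0.14902483 0.15403572] [ 0.16470013  0.47414353 -0.77608181] [ 0.05904228 -0.03130488  0.00202942]
[0.5236828  0.14920692 0.15411177] [ 0.12567801  1.00343635 -0.90928917] [-0.01829222  0.01310216  0.01613068]
```

```bash
python3 -m handwheel '.015 -.02 .07 0 0 0;0 0 .07 0 0 0;0 0 .07 0 0 0;0 0 .07 0 0 0;0 0 .06 0 0 0;0 0 0 0 0 0;0 0 0 0 0 0'; python3 -m handwheel '0 0 .05 0 0 0;0 0 .05 0 0 0;0 0 0 0 0 0;0 0 0 0 0 0'
```

```text
time: 11.0
tool_pos: [0.523, 0.1483, 0.1395]
orientation: [[-0.854, -0.521, -0.001], [-0.521, 0.854, -0.0], [0.001, -0.0, -1.0]]
ft_force: [-1.1, -1.1, -1.9]
grip_width: 0.0115
grasp_force: 58.9
time: 11.33
tool_pos: [0.523, 0.1483, 0.1355]
orientation: [[-0.854, -0.521, -0.0], [-0.521, 0.854, -0.0], [0.001, -0.0, -1.0]]
ft_force: [-0.5, -2.2, -1.3]
grip_width: 0.012
grasp_force: 58.8
```

```bash
python3 -m handwheel '0 0 .05 0 0 0;0 0 .05 0 0 0;0 0 .05 0 0 0;0 0 0 0 0 0;0 0 0 0 0 0'; python3 -m handwheel '0 0 .05 0 0 0;0 0 .05 0 0 0;0 0 0 0 0 0;0 0 0 0 0 0'
```

```text
time: 11.75
tool_pos: [0.5231, 0.1483, 0.1297]
orientation: [[-0.854, -0.521, -0.0], [-0.521, 0.854, -0.0], [0.0, -0.0, -1.0]]
ft_force: [-2.8, -3.4, 4.2]
grip_width: 0.0117
grasp_force: 59.7
time: 12.08
tool_pos: [0.5234, 0.1483, 0.1271]
orientation: [[-0.854, -0.521, 0.001], [-0.521, 0.854, 0.0], [-0.001, -0.0, -1.0]]
ft_force: [-12.3, -6.1, 27.8]
grip_width: 0.0114
grasp_force: 62.9
```

```bash
python3 -m handwheel '.02 0 .01 0 0 0;0 0 0 0 0 0;0 0 0 0 0 0;0 0 0 0 0 0'; python3 - <<'E'
from fitd import *
p=read_camera("wrist");s=observe();t=s["tool_pos"];R=s["orientation"];print(t,s["ft_force"],s["wrist_torque"])
A=pts(p,proj(p,t-.02*R[:,2]),60);Q=(A[:,:3]-t)@R
m=(abs(Q[:,1])<.0045)&(abs(Q[:,2]+.02)<.005)&(abs(Q[:,0])<.018);print("bar top z",np.median(A[m,2]),m.sum())
h=np.histogram(A[:,2],np.arange(.095,.16,.001));print(*[(round(b,3),n) for n,b in zip(*h) if n>25])
save(p,"s1",(220,220,420,370),4)
E
```

```text
time: 12.42
tool_pos: [0.5233, 0.1483, 0.1271]
orientation: [[-0.854, -0.521, 0.002], [-0.521, 0.854, 0.001], [-0.002, -0.0, -1.0]]
ft_force: [-9.3, -5.1, 28.8]
grip_width: 0.0115
grasp_force: 63.1
[0.5233 0.1483 0.127 ] [-8.9681 -5.2519 29.0369] [-1.1239  2.038   0.0305]
bar top z 0.1446574575663675 1507
(np.float64(0.1), np.int64(76)) (np.float64(0.101), np.int64(1301)) (np.float64(0.102), np.int64(1559)) (np.float64(0.103), np.int64(241)) (np.float64(0.118), np.int64(28)) (np.float64(0.12), np.int64(30)) (np.float64(0.121), np.int64(52)) (np.float64(0.122), np.int64(28)) (np.float64(0.123), np.int64(108)) (np.float64(0.124), np.int64(317)) (np.float64(0.125), np.int64(156)) (np.float64(0.13), np.int64(38)) (np.float64(0.131), np.int64(49)) (np.float64(0.132), np.int64(66)) (np.float64(0.133), np.int64(61)) (np.float64(0.134), np.int64(84)) (np.float64(0.135), np.int64(87)) (np.float64(0.136), np.int64(84)) (np.float64(0.137), np.int64(85)) (np.float64(0.138), np.int64(95)) (np.float64(0.139), np.int64(82)) (np.float64(0.14), np.int64(104)) (np.float64(0.141), np.int64(105)) (np.float64(0.142), np.int64(106)) (np.float64(0.143), np.int64(358)) (np.float64(0.144), np.int64(1474)) (np.float64(0.145), np.int64(650)) (np.float64(0.146), np.int64(112)) (np.float64(0.147), np.int64(94)) (np.float64(0.148), np.int64(90)) (np.float64(0.149), np.int64(81)) (np.float64(0.15), np.int64(89)) (np.float64(0.151), np.int64(103)) (np.float64(0.152), np.int64(99)) (np.float64(0.153), np.int64(96)) (np.float64(0.154), np.int64(117)) (np.float64(0.155), np.int64(111)) (np.float64(0.156), np.int64(119)) (np.float64(0.157), np.int64(98)) (np.float64(0.158), np.int64(107))
```

View pics/s1.png

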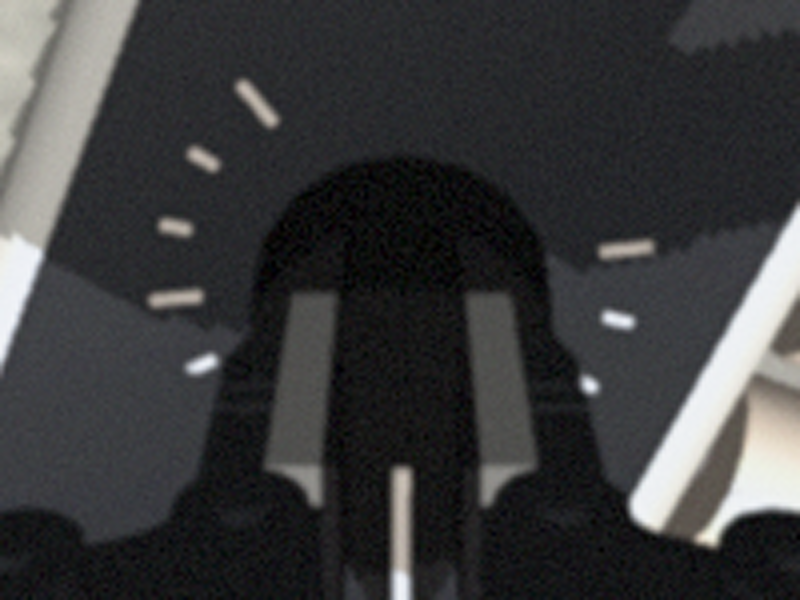

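```bash
python3 -m handwheel '.015 0 -.01 0 0 0;0 0 0 0 0 0;0 0 0 0 0 0;0 0 0 0 0 0;0 0 0 0 0 0;0 0 0 0 0 0' && python3 -m handwheel '0 0 0 0 0 0;0 0 0 0 0 0;0 0 0 0 0 0;0 0 0 0 0 0'
```

```text
time: 12.97
tool_pos: [0.5231, 0.1482, 0.1272]
orientation: [[-0.854, -0.521, 0.003], [-0.521, 0.854, 0.001], [-0.003, -0.0, -1.0]]
ft_force: [-3.7, -3.1, 20.2]
grip_width: 0.0115
grasp_force: 61.7
time: 13.3
tool_pos: [0.5231, 0.1482, 0.1272]
orientation: [[-0.854, -0.521, 0.003], [-0.521, 0.854, 0.001], [-0.003, -0.0, -1.0]]
ft_force: [-3.8, -2.4, 21.0]
grip_width: 0.0115
grasp_force: 61.7
```

Steady at about 21 N, at the stop. I'm handing it in.

```bash
python3 -c "
from station import *
print(close_job())"
```

```text
the job is handed in; nothing more can be done
None
```

The speed knob is on the spindle with its bore matched to the flat, seated on the collar and held pressed to the stop with about 21 N in a 60 N grip; I handed it in at 13.3 s, and no verdict was returned.

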